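Vent and open the vacuum chamber

ROBOT

A 6-joint arm with a two-finger parallel gripper is mounted at the origin on a cart in front of the work surface, level with it; the furniture and walls round the work are solid. World frame = base frame: x ahead of the robot, y to its left, z up, the work surface at z = 0. Lengths are in mm, angles in degrees, forces in N, time in s.
With the tool pointing down it reaches from about 150 to 775 mm from the base axis. Payload 6.1 kg.
Tool frame: the origin (TCP) lies at the very end of the fingers, on their centre line; the grasp point (between the pads) lies 19 mm behind it; z points along the fingers, y is the line along which they close (so a half turn about z gives the same grasp; the last joint's range is limited). The gripper opens to 85 mm and grips with 20 to 120 N. Pads are 22 mm wide; open, the fingers measure 114 mm over their backs; the gripper's body (76 mm by 85 mm) begins 54 mm behind the grasp point. The pads swing forward as they close: fully open they stand 13 mm farther back than shut.
Start: joints at [-65.604, 7.208, -2.269, 80.523, 0, 90], TCP at [216.843, -478.108, 231.295] pointing down, gripper open.
Joint ranges: [-155.77, 155.77], [-54.66, 111.73], [-72.52, 77.12], [-102.08, 115.82], [-83.92, 84.16], [-180, 180]. Speed limits (degrees/s): [136.94, 136.94, 172.46, 180, 180, 180].

INTERFACE

Orientations are given as [roll, pitch, yaw] about the fixed x, y, z axes, in that order (R = Rz(yaw) Ry(pitch) Rx(roll)).
In Python, from cell import ctrl gives the robot as it stands.
- The arm moves only by the tool send_rows, never from a script. Its argument "motion" is a list of rows, each a list of 4 numbers: the shift along the tool's x, y, z in cm, then the turn about the tool's z in degrees. In form: [[dx, dy, dz, yaw], ...]. A call has 1 to 20 rows; each row shifts and turns the commanded pose from where the row before left it, along the tool's axes as they then stand; what a row does not reach is not made up. A row lasts 1/12 s, in which the tool goes at most 41.7 mm and 7.16 degrees, less where a joint would pass 70% of its speed; a pose out of reach is approached as far as the arm can. A call with a gripper value outside its range is refused whole. "fingers" is the opening, from -1 (shut) to 1 (fully open), so that 0 is half open, set as the call begins (left out, the last holds). The fingers move at their own pace and stop on an object; "grip_force" is the grip in N (left out, the last holds). Time passes only in rows, so rows that do not move let the fingers close. It gives the time, the measured TCP pose, the force, the opening and the grip force at its end, in the units of the state.
- ctrl.observe(): the state, without advancing time (a new reading comes with each control period).
- ctrl.snapshot(name): name is "side" or "top" or "wrist"; returns a dict with "img" (400x640x3 uint8, blue, green, red), "K" (3x3 intrinsics, pixels), "extrinsics" (4x4, takes a point from camera to world coordinates); the wrist camera has in their place "mount" (4x4, takes a point from camera to tool coordinates, whose origin is the TCP and whose axes are the flange's). Camera axes: x right, y down, z forward; pixel columns grow to the right and rows downward; lengths in mm; the calibration is good to about 2 mm. A picture is of the moment at which its call begins: read the wrist's pose just before it. There is no depth.
- ctrl.finish_job(): hands the job in; it is judged then, once.
The state is a dict: "t": time; "qpos": joint angles; "joint_velocities": joint speeds; "joint_torque": joint torques, N m; "ee_pos": TCP position; "ee_rot": TCP orientation; "contact_force": force on the tool from outside, world axes, zero at the start; "torque": the same for the moment, N m; "width": opening from 0.0 (shut) to 1.0 (fully open); "finger_force": force on a finger pad.
Only numpy, scipy, OpenCV 4.12 (cv2) and the standard library are available. Lean on these libraries where they do the work, as an engineer would, in place of code of your own. Each camera call takes 0.05 s, during which the arm holds its last target. There are 200 camera calls.

TASK

The small potting chamber on its sloping stand is still under vacuum. Turn the vent tap on its lid anticlockwise to its open stop while the lid stays seated, then lift the lid straight off by its upright grip and set it down gently, right way up, centred on the cork mat and lined up with it, leaving the tap open. Let go of it and leave the solder spool and the flux tin where they are.

Things in the scene. Friction and masses are not known exactly. Their poses are not given: they have to be found in the camera images.
- vac_chamber: Fixed open-topped aluminium chamber, 140 x 200 x 60 mm deep, on a stand left or right of the midline, mat on the other side. Origin on the desk below the mouth's centre, which is 105 mm up. Frame upright (yaw within 0.35 rad); the mouth's normal leans 30 degrees from vertical to its own -x (to the robot). Reaches x -65 to 105 mm, y +-103 mm, 140 mm high. A transformer is fixed inside.
- chamber_seat (a point): Where the lid's origin lies, and how its axes stand, while the lid is seated in the chamber: 22 mm below the centre of the mouth along its normal; z is the outward normal of the mouth, y runs level along the chamber's 200 mm length, x goes up the slope.
- vac_lid: Loose lid, about 0.35 kg: clear plate 148 x 208 x 8 mm, under it a locating rim 22 mm deep with 2 mm play in the mouth: draw it off along its z. Origin: centre of the rim's underside; z: out of its top; y: its length; x: up the slope while seated. Plate top at z = 30 mm. Laid flat it rests on the rim. Held fast while the tap is shut; free once the tap is past about 1.0 rad.
- lid_grip (a point): On the lid's upright black grip, a slab 16 mm thick (along lid x), 70 mm long (y), 42 mm tall, on the plate at lid x = 0, y = -30 mm. Point: mid thickness and length, 26 mm above the plate top, 16 mm below the slab's top (lid z = 56 mm). Axes as the lid's. Pinch it across its 16 mm with the fingers along the lid's z.
- tap_grip (a point): On the tap's axis (parallel to lid z) in its handle, at lid x = 0, y = 62, z = 63 mm, 33 mm above the plate top. Handle: dark steel bar 12 mm thick, 24 to 44 mm above the plate, reaching 22 mm from the axis on the short side, 51 mm on the long side, which ends in an 18 mm round boss; pinch its 12 mm at the axis. The point's axes are the lid's and do not turn with the tap.
- vent_tap (a joint): Angle of the vent tap, rad, growing anticlockwise seen from above the lid. At 0 (shut) the long side of the bar points along the lid's +x (up the slope); at the open stop, 1.45, nearly along the lid's +y. Starts at 0 to 0.2; open above 1.15. Friction about 0.08 Nm; it stays where it is left.
- lid_mat: Fixed flat cork mat on the desk, 190 x 250 x 4 mm. Origin: centre of its underside; y along its 250 mm length, z up. The lid is to lie on it with its length along the mat's length, either way round.
- solder_spool: Loose solder wire spool standing on its flange on the desk between the chamber and the mat, 50 mm across, 38 mm tall. Origin: centre of its underside. Not to be disturbed.
- flux_tin: Loose round tin on the desk between the chamber and the mat, nearer the robot than the spool, 51 mm across, 18 mm tall. Origin: centre of its underside. Not to be disturbed.

How it is judged:
By the outcome, as a careful person would: the job done as asked, in the order asked, and still so for the second after the job is handed in, with the robot touching nothing.
It also fails if it takes over 54 s, if anything falls off the work surface, if the arm or the gripper's body presses on something with over 40 N, if the wrist force passes 120 N, or if a joint passes its speed limit or range.

## Working session

There is one attempt and no reset: what is moved stays moved. The work goes in short steps, Python scripts to look and compute and a tool call to move; the robot and the scene stay as the last step left them, time stands still between calls to the robot, and variables do not carry over. Pictures are saved under pics/ and viewed, at most 10 in all, crops included, and the job is handed in when it is done.

Besides the shell and the picture viewer there is one more tool, called after ">>>" in YAML: its name, and indented under it one key for each argument. send_rows: Moves the arm, as the interface text tells. Its arguments: {"type":"object","properties":{"motion":{"type":"array"},"fingers":{"type":"number"},"grip_force":{"type":"number"}},"required":["motion"]}

```bash
mkdir -p pics; ls; python3 - <<'E'
from cell import ctrl
import cv2,numpy as np
for n in("side","top"):
    s=ctrl.snapshot(n);cv2.imwrite(f"pics/{n}0.png",s["img"]);np.savez(f"{n}0.npz",**s)
    print(n,s["K"].round(1).tolist(),s["extrinsics"].round(3).tolist())
s=ctrl.snapshot("wrist");print(s["mount"].round(3).tolist(),s["K"].tolist())
print(ctrl.observe())
E
```

```text
pics
side [[463.5, 0.0, 314.9], [0.0, 463.5, 192.3], [0.0, 0.0, 1.0]] [[-0.648, -0.346, 0.678, -337.636], [-0.761, 0.31, -0.569, 702.493], [-0.014, -0.886, -0.464, 677.613], [0.0, 0.0, 0.0, 1.0]]
top [[452.4, 0.0, 317.1], [0.0, 452.4, 195.9], [0.0, 0.0, 1.0]] [[-0.029, -0.992, 0.122, 363.962], [-1.0, 0.028, -0.013, -3.841], [0.009, -0.122, -0.992, 1204.762], [0.0, 0.0, 0.0, 1.0]]
[[-0.0, -0.958, -0.285, 71.361], [1.0, -0.0, -0.001, -0.069], [0.001, -0.285, 0.958, -143.322], [0.0, 0.0, 0.0, 1.0]] [[277.99950851081843, 0.0, 320.824009143901], [0.0, 277.99950851081843, 199.8474891756615], [0.0, 0.0, 1.0]]
{'t': 0.15, 'qpos': array([-6.56025677e+01,  7.23510819e+00, -2.31192980e+00,  8.05240217e+01,
       -5.93993319e-04,  9.00007874e+01]), 'joint_velocities': array([ 0.0379372 , -0.04123452,  0.13675425, -0.02349501,  0.05162722,
        0.04869184]), 'joint_torque': array([-8.71424181e-04, -4.36280429e+01,  3.53146613e+01,  1.37248635e-02,
       -8.75984597e-05,  7.57713423e-06]), 'ee_pos': array([ 216.72829423, -477.83920904,  230.70053854]), 'ee_rot': array([-1.79928940e+02,  5.94969454e-04,  2.43966456e+01]), 'contact_force': array([-0.63873739,  0.14298321, -0.80469726]), 'torque': array([-0.01080998, -0.01825912,  0.03245893]), 'finger_force': 0.0, 'width': 1.0004002265953624}
```

View pics/top0.png

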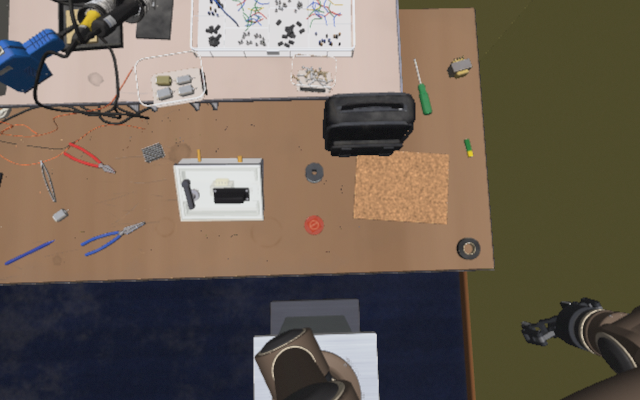

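View pics/side0.png

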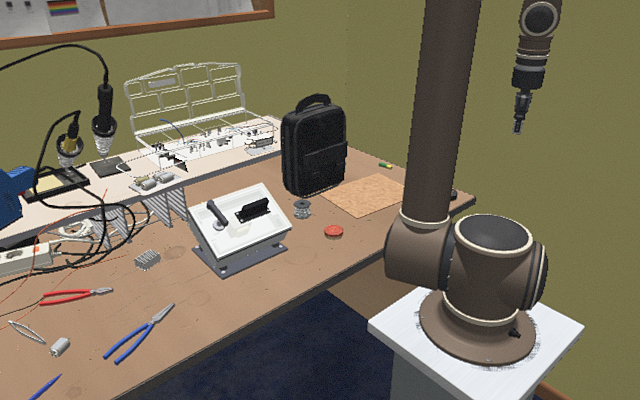

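The top view shows the chamber at about px (219,190), with the tap at (188,195) and the grip at (231,195). The mat spans about (355-449, 152-222), the spool is at (314,172), the tin at (314,225), and a bag stands behind the mat. The side view agrees.

```bash
cat > h.py <<'E'
import numpy as np,cv2
from scipy.spatial.transform import Rotation as Rn
def ray(K,T,px):
    d=T[:3,:3]@np.linalg.solve(K,[px[0],px[1],1.]);return T[:3,3],d/np.linalg.norm(d)
def plane(K,T,px,z):
    o,d=ray(K,T,px);return o+d*(z-o[2])/d[2]
def tri(rays):
    A=sum(np.eye(3)-np.outer(d,d) for o,d in rays);b=sum((np.eye(3)-np.outer(d,d))@o for o,d in rays)
    p=np.linalg.solve(A,b);return p,[np.linalg.norm((np.eye(3)-np.outer(d,d))@(p-o)) for o,d in rays]
def proj(K,T,p):
    c=np.linalg.inv(T)@np.append(p,1);u=K@c[:3];return u[:2]/u[2]
def wristT(obs,mount):
    T=np.eye(4);T[:3,:3]=Rn.from_euler('xyz',obs['ee_rot'],degrees=True).as_matrix();T[:3,3]=obs['ee_pos'];return T@mount
E
python3 - <<'E'
from h import *
t=dict(np.load('top0.npz'));s=dict(np.load('side0.npz'))
hsv=cv2.cvtColor(t['img'],cv2.COLOR_BGR2HSV)
print('mat hsv',hsv[190,400],hsv[210,380],'desk',hsv[240,330],'tin',hsv[225,312],'lid',hsv[210,200])
g=cv2.GaussianBlur(hsv,(5,5),0)
m=((g[...,0]<20)&(g[...,1]>90)&(g[...,2]>150)).astype(np.uint8);m[:,:330]=0;m[:140]=0;m[235:]=0;m[:,460:]=0
m=cv2.morphologyEx(cv2.morphologyEx(m,cv2.MORPH_CLOSE,np.ones((5,5))),cv2.MORPH_OPEN,np.ones((5,5)))
c=max(cv2.findContours(m,0,2)[0],key=cv2.contourArea)[:,0].astype(float)
P=np.array([plane(t['K'],t['extrinsics'],p,4)[:2] for p in c],np.float32)
print('mat rect',cv2.minAreaRect(P))
for n,p,z in(('spool',(314,172),38),('tin',(314,225),18),('lid bl',(181,220),90),('lid br',(264,220),90),('lid tr',(262,162),160),('lid tl',(174,164),160),('bagfront',(365,156),0)):
    print(n,plane(t['K'],t['extrinsics'],p,z).round())
# coarse two view: boss top and grip ends
for n,a,b in(('tapaxis',(190,206),(222,222)),('boss',(187,183),(210,203)),('grip',(231,195),(253,209))):
    p,e=tri([ray(t['K'],t['extrinsics'],a),ray(s['K'],s['extrinsics'],b)]);print(n,p.round(),np.round(e,1))
for n,k,x0,y0,x1,y1 in(('top',t,160,145,290,235),('side',s,180,175,310,280)):
    cv2.imwrite(f'pics/{n}c.png',cv2.resize(k['img'][y0:y1,x0:x1],None,fx=4,fy=4,interpolation=2)[:600,:800])
a=cv2.imread('pics/topc.png');b=cv2.imread('pics/sidec.png')
w=np.zeros((600,800,3),np.uint8);a=cv2.resize(a,None,fx=.76,fy=.76);b=cv2.resize(b,None,fx=.76,fy=.76)
w[:a.shape[0],:a.shape[1]]=a;w[:b.shape[0],400:400+b.shape[1]]=b[:, :400];cv2.imwrite('pics/pair.png',w)
E
```

```text
mat hsv [ 14 117 186] [ 14 116 194] desk [ 13 101 149] tin [  7 149 190] lid [ 40   3 219]
mat rect ((533.5906982421875, -258.5169372558594), (286.2817077636719, 260.0233154296875), 86.13914489746094)
spool [570. -13.  38.]
tin [433.  -9.  18.]
lid bl [450. 318.  90.]
lid br [444. 114.  90.]
lid tr [576. 110. 160.]
lid tl [577. 315. 160.]
bagfront [ 617. -153.    0.]
tapaxis [481. 286. 136.] [2.9 2.9]
boss [531. 286. 164.] [2.3 2.3]
grip [505. 190. 123.] [1.1 1.1]
```

View pics/pair.png

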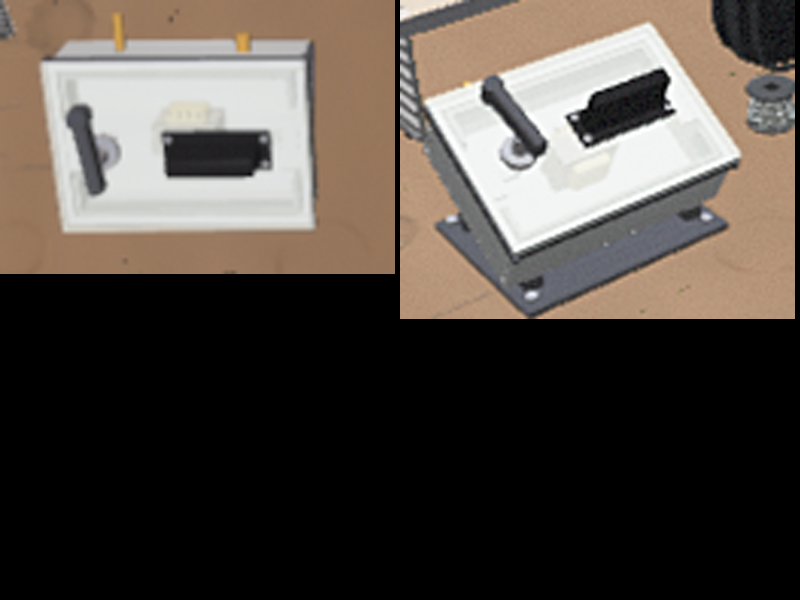

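The close-up shows the grip as a slab on a screw-down base flange. The tap's long bar points up the slope, and its boss is at the upper end. The rows allow no tilt, so I'll work with the tool vertical. I'll push the tap with shut fingers, then pinch the grip across its 70 mm ends, so that the 30° tilt falls about the closing axis. First I'll look at the mat on the way past.

>>> send_rows:
  motion:
    - [0,0,0,-6.1]
    - [0,0,0,-6.1]
    - [0,0,0,-6.1]
    - [0,0,0,-6.1]
    - [2,-2.2,0,0]
    - [2,-2.2,0,0]
    - [2,-2.2,0,0]
    - [2,-2.2,0,0]
    - [2,-2.2,0,0]
    - [2,-2.2,0,0]
    - [2,-2.2,0,0]
    - [2,-2.2,0,0]
    - [2,-2.2,0,0]
    - [2,-2.2,0,0]
    - [0,0,0,0]
    - [0,0,0,0]

```text
t: 1.48
ee_pos: [183.0, -181.9, 231.5]
ee_rot: [179.9, 0.0, 48.9]
contact_force: [1.3, -0.0, 0.5]
width: 0.999
finger_force: 0.0
```

```bash
cat > w.py <<'E'
from cell import ctrl
from h import *
import sys
o=ctrl.observe();s=ctrl.snapshot("wrist")
T=wristT(o,s["mount"]);np.savez(sys.argv[1]+'.npz',img=s['img'],K=s['K'],T=T);cv2.imwrite('pics/'+sys.argv[1]+'.png',s['img'])
print(o['t'],o['ee_pos'].round(1),o['ee_rot'].round(2))
E
python3 w.py mat1
python3 - <<'E'
from h import *
s=np.load('mat1.npz');K,T=s['K'],s['T']
g=cv2.GaussianBlur(cv2.cvtColor(s['img'],cv2.COLOR_BGR2HSV),(5,5),0)
u,v=proj(K,T,[525,-258,4]).astype(int);print(u,v,g[v,u],g[30,30],g[v+120,u] if v+120<400 else 0)
m=((g[...,0]<25)&(g[...,1]>90)&(g[...,2]>g[v,u,2]*0.87)).astype(np.uint8)
m=cv2.morphologyEx(cv2.morphologyEx(m,cv2.MORPH_OPEN,np.ones((5,5))),cv2.MORPH_CLOSE,np.ones((9,9)))
c=max(cv2.findContours(m,0,2)[0],key=cv2.contourArea)
P=np.array([plane(K,T,p,4)[:2] for p in c[:,0].astype(float)],np.float32)
print(cv2.minAreaRect(P))
im=s['img'].copy();cv2.drawContours(im,[c],-1,(0,255,0),1);cv2.imwrite('pics/mat1o.png',im)
E
```

```text
1.4833 [ 183.  -181.9  231.5] [1.7991e+02 1.0000e-02 4.8940e+01]
581 32 [ 15  97 220] [13 54 83] [ 13  84 173]
((504.587646484375, -266.2347412109375), (201.75485229492188, 138.8038330078125), 84.45487213134766)
```

View pics/mat1o.png

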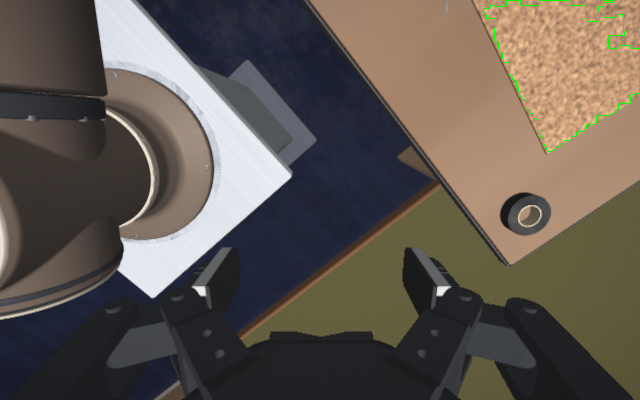

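The picture shows a corner of the mat at px (548,153). A positive turn lowers the yaw, so I turned the wrong way. I'll correct that and go over the mat.

>>> send_rows:
  motion:
    - [0,0,-0.5,7]
    - [0,0,-0.5,7]
    - [0,0,-0.5,7]
    - [0,0,-0.5,7]
    - [0,0,-0.5,7]
    - [0,0,-0.5,7]
    - [0,0,-0.5,6.9]
    - [2,0.8,0,0]
    - [2,0.8,0,0]
    - [2,0.8,0,0]
    - [2,0.8,0,0]
    - [2,0.8,0,0]
    - [2,0.8,0,0]
    - [2,0.8,0,0]
    - [2,0.8,0,0]
    - [2,0.8,0,0]
    - [2,0.8,0,0]
    - [0,0,0,0]
    - [0,0,0,0]

```text
t: 3.12
ee_pos: [383.5, -264.3, 264.9]
ee_rot: [-179.9, 0.1, -0.2]
contact_force: [-0.3, 0.1, -0.7]
width: 1.0
finger_force: 0.0
```

```bash
python3 w.py mat2
cat > mat.py <<'E'
from h import *
s=np.load('mat2.npz');K,T=s['K'],s['T']
g=cv2.GaussianBlur(cv2.cvtColor(s['img'],cv2.COLOR_BGR2HSV),(5,5),0)
u,v=proj(K,T,[525,-258,4]).astype(int);print(u,v,g[v,u])
m=((g[...,0]<25)&(g[...,1]>75)&(g[...,2]>g[v,u,2]*0.87)).astype(np.uint8)
m=cv2.morphologyEx(cv2.morphologyEx(m,cv2.MORPH_OPEN,np.ones((5,5))),cv2.MORPH_CLOSE,np.ones((9,9)))
c=max(cv2.findContours(m,0,2)[0],key=cv2.contourArea)
P=np.array([plane(K,T,p,4)[:2] for p in c[:,0].astype(float)],np.float32)
print(cv2.minAreaRect(P))
im=s['img'].copy();cv2.drawContours(im,[c],-1,(0,255,0),1);cv2.imwrite('pics/mat2o.png',im)
E
python3 mat.py
```

```text
3.1167 [ 383.5 -264.3  264.9] [-1.7992e+02  1.3000e-01 -1.5000e-01]
315 61 [ 24  50 247]
((452.30023193359375, -124.0029296875), (698.6033325195312, 285.16046142578125), 89.7907943725586)
```

View pics/mat2o.png

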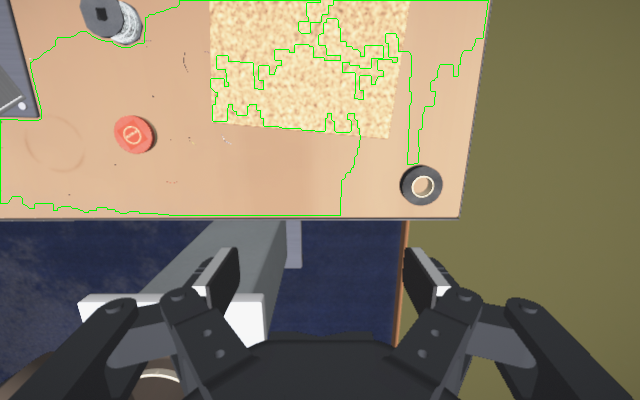

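The mat shows brightly here. Its near corners are at (211,122) and (388,138), and its sides run up to (209,0) and (408,0). I'll cast these onto z = 4 mm and check the sizes.

```bash
python3 - <<'E'
from h import *
s=np.load('mat2.npz');K,T=s['K'],s['T']
P=[plane(K,T,p,4)[:2] for p in((211,122),(388,138),(209,0),(408,0))]
L,Rr,L2,R2=P;print(np.round(P,1))
e=L-Rr;print('len',np.linalg.norm(e))
for n,v in(('near',np.array([e[1],-e[0]])),('left',L2-L),('right',R2-Rr)):print(n,np.degrees(np.arctan2(v[1],v[0])))
t=dict(np.load('top0.npz'))
Q=np.array([plane(t['K'],t['extrinsics'],p,4)[:2] for p in((449,153),(447,223),(354,219.5),(360,152))]);print(Q.round(1),Q.mean(0), np.linalg.norm(Q[1]-Q[2]),np.linalg.norm(Q[0]-Q[1]))
th=np.arctan2(-e[0],e[1]);c=(L+Rr)/2+95*np.array([np.cos(th),np.sin(th)]);print('center',c,np.degrees(th))
for n,p,z in(('spool',(101,14),38),('tin',(133,133),18)):print(n,plane(K,T,p,z).round())
E
```

```text
[[ 448.2 -110.5]
 [ 425.5 -359.7]
 [ 594.9 -125.1]
 [ 594.  -373.5]]
len 250.30889846989862
near -5.188008082996706
left -5.691069124031983
right -4.659482992568146
[[ 618.4 -380.4]
 [ 428.8 -362.8]
 [ 445.2 -115.5]
 [ 627.6 -138.9]] [ 530.00282906 -249.43708478] 247.82888599295626 190.35357484789444
center [ 531.46697704 -243.69693153] -5.188008082996706
spool [570. -10.  38.]
tin [434.  -7.  18.]
```

>>> send_rows:
  motion:
    - [0.3,-3.8,0,0]
    - [0.3,-3.8,0,0]
    - [0.3,-3.8,0,0]
    - [0.3,-3.8,0,0]
    - [0.3,-3.8,0,0]
    - [0.3,-3.8,0,0]
    - [0.3,-3.8,0,0]
    - [0.3,-3.8,0,0]
    - [0.3,-3.8,0,0]
    - [0.3,-3.8,0,0]
    - [0.3,-3.8,0,0]
    - [0.3,-3.8,0,0]
    - [2,0,0,0]
    - [2,0,0,0]
    - [0,0,0,0]
    - [0,0,0,0]
    - [0,0,0,0]
  fingers: -1

```text
t: 4.58
ee_pos: [456.7, 85.3, 273.2]
ee_rot: [-175.0, 0.1, 7.4]
contact_force: [-0.4, -0.3, 1.2]
width: -0.001
finger_force: 0.0
```

```bash
python3 w.py ch1
```

```text
4.5833 [456.7  85.3 273.2] [-1.7496e+02  1.0000e-01  7.4400e+00]
```

View pics/ch1.png

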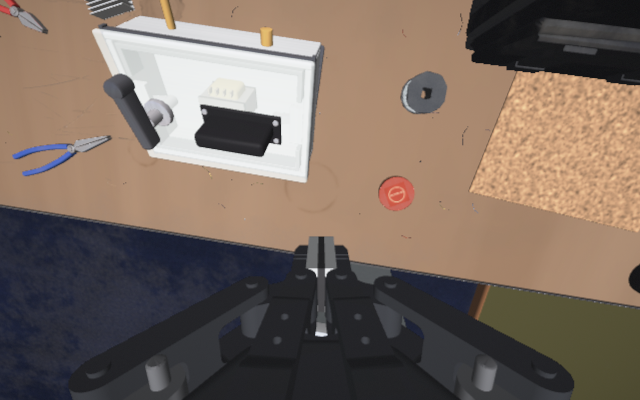

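The chamber, tap, grip, spool (425,93) and tin (397,193) are all clear. The tool has tilted about 5°, so I'll check the joints.

```bash
python3 - <<'E'
from cell import ctrl
o=ctrl.observe();print(o['t'],o['qpos'].round(2),o['joint_velocities'].round(2),o['ee_pos'],o['ee_rot'])
E
```

```text
4.6333 [  7.38   0.86  -4.01  85.22   5.04 179.94] [ 0.13 -0.38 -0.06 -0.08  0.03  0.06] [456.6558436   85.33429323 273.39418327] [-1.74963603e+02  7.74148427e-02  7.44424359e+00]
```

>>> send_rows:
  motion:
    - [0,0,0,0]
    - [0,0,0,0]

```text
t: 4.8
ee_pos: [456.9, 85.6, 273.6]
ee_rot: [-175.0, 0.0, 7.5]
contact_force: [-0.3, -0.3, -0.9]
width: 0.004
finger_force: 0.0
```

```bash
python3 - <<'E'
from cell import ctrl
o=ctrl.observe();print(o['t'],o['qpos'].round(2),o['joint_velocities'].round(2),o['ee_pos'],o['ee_rot'])
E
```

```text
4.8 [  7.41   0.86  -3.99  85.19   5.04 179.95] [ 0.21  0.23  0.2  -0.07  0.07 -0.01] [456.93078966  85.56763583 273.56763248] [-1.74960346e+02  3.38344421e-02  7.46013815e+00]
```

Joint 6 hit its +180° limit, so the solver leaned the tool by 5°. I need to turn to the −180° stop, push there to undo the lean, and then work at yaw ≈ 180°.

>>> send_rows:
  motion:
    - [0,0,0,-7.1]
    - [0,0,0,-7.1]
    - [0,0,0,-7.1]
    - [0,0,0,-7.1]
    - [0,0,0,-7.1]
    - [0,0,0,-7.1]
    - [0,0,0,-7.1]
    - [0,0,0,-7.1]
    - [0,0,0,-7.1]
    - [0,0,0,-7.1]
    - [0,0,0,-7.1]
    - [0,0,0,-7.1]
    - [0,0,0,-7.1]
    - [0,0,0,-7.1]
    - [0,0,0,-7.1]
    - [0,0,0,-7.1]
    - [0,0,0,-7.1]
    - [0,0,0,-7.1]
    - [0,0,0,-7.1]
    - [0,0,0,-7.1]

```text
t: 6.47
ee_pos: [457.1, 85.7, 273.5]
ee_rot: [176.0, -3.1, 149.9]
contact_force: [-0.1, 0.1, -0.1]
width: -0.004
finger_force: 0.0
```

>>> send_rows:
  motion:
    - [0,0,0,-7.1]
    - [0,0,0,-7.1]
    - [0,0,0,-7.1]
    - [0,0,0,-7.1]
    - [0,0,0,-7.1]
    - [0,0,0,-7.1]
    - [0,0,0,-7.1]
    - [0,0,0,-7.1]
    - [0,0,0,-7.1]
    - [0,0,0,-7.1]
    - [0,0,0,-7.1]
    - [0,0,0,-7.1]
    - [0,0,0,-7.1]
    - [0,0,0,-7.1]
    - [0,0,0,-7.1]
    - [0,0,0,-7.1]
    - [0,0,0,-7.1]
    - [0,0,0,-7.1]
    - [0,0,0,-7.1]
    - [0,0,0,-7.1]

```text
t: 8.13
ee_pos: [457.1, 85.7, 273.5]
ee_rot: [-178.8, 4.9, -68.1]
contact_force: [1.6, 0.4, 0.2]
width: 0.0
finger_force: 0.0
```

```bash
python3 - <<'E'
from cell import ctrl
o=ctrl.observe();print(o['t'],o['qpos'].round(2),o['ee_pos'],o['ee_rot'])
E
```

```text
8.1333 [   7.42    0.88   -3.97   85.19    5.04 -104.4 ] [457.12952044  85.7239259  273.52996466] [-178.77959353    4.89000048  -68.12430354]
```

>>> send_rows:
  motion:
    - [0,0,0,-7.1]
    - [0,0,0,-7.1]
    - [0,0,0,-7.1]
    - [0,0,0,-7.1]
    - [0,0,0,-7.1]
    - [0,0,0,-7.1]
    - [0,0,0,-7.1]
    - [0,0,0,-7.1]
    - [0,0,0,-7.1]
    - [0,0,0,-7.1]
    - [0,0,0,-7.1]
    - [0,0,0,-7.1]
    - [0,0,0,0]

```text
t: 9.22
ee_pos: [447.5, 128.9, 273.6]
ee_rot: [-176.7, -0.7, 13.9]
contact_force: [-0.3, -0.2, -0.3]
width: 0.001
finger_force: 0.0
```

```bash
python3 - <<'E'
from cell import ctrl
o=ctrl.observe();print(o['t'],o['qpos'].round(2),o['ee_pos'],o['ee_rot'])
E
```

```text
9.2167 [  14.01    0.36   -4.41   84.5     3.26 -179.94] [447.4900643  128.92211676 273.55756338] [-176.74317503   -0.72036129   13.94796921]
```

>>> send_rows:
  motion:
    - [0,0,0,-7.1]
    - [0,0,0,-7.1]
    - [0,0,0,-3.4]
    - [0,0,0,0]

```text
t: 9.55
ee_pos: [418.7, 199.7, 273.4]
ee_rot: [179.6, -1.2, 25.7]
contact_force: [-1.1, 0.3, -0.1]
width: 0.004
finger_force: 0.0
```

```bash
python3 - <<'E'
from cell import ctrl
o=ctrl.observe();print(o['t'],o['qpos'].round(2),o['ee_pos'],o['ee_rot'])
E
```

```text
9.55 [  25.78   -0.22   -4.97   84.03   -0.45 -179.95] [418.74051012 199.65810413 273.41570631] [179.5545498   -1.23170299  25.72935481]
```

>>> send_rows:
  motion:
    - [0,0,0,7.1]
    - [0,0,0,7.1]
    - [0,0,0,7.1]
    - [0,0,0,7.1]
    - [0,0,0,7.1]
    - [0,0,0,7.1]
    - [0,0,0,7.1]
    - [0,0,0,7.1]
    - [0,0,0,7.1]
    - [0,0,0,7.1]
    - [0,0,0,7.1]
    - [0,0,0,7.1]
    - [0,0,0,7.1]
    - [0,0,0,7.1]
    - [0,0,0,7.1]
    - [0,0,0,7.1]

```text
t: 10.88
ee_pos: [420.3, 196.7, 273.3]
ee_rot: [-178.7, 0.1, -88.6]
contact_force: [-0.2, -0.3, -0.4]
width: -0.003
finger_force: 0.0
```

>>> send_rows:
  motion:
    - [0,0,0,7.1]
    - [0,0,0,7.1]
    - [0,0,0,7.1]
    - [0,0,0,7.1]
    - [0,0,0,7.1]
    - [0,0,0,7.1]
    - [0,0,0,7.1]
    - [0,0,0,7.1]
    - [0,0,0,7.1]
    - [0,0,0,7.1]
    - [0,0,0,7.1]
    - [0,0,0,7.1]
    - [0,0,0,7.1]
    - [0,0,0,0]

```text
t: 12.05
ee_pos: [420.3, 196.7, 273.3]
ee_rot: [179.9, 1.3, 179.3]
contact_force: [-0.2, -0.3, -0.1]
width: -0.004
finger_force: 0.0
```

```bash
python3 w.py ch2
```

```text
12.05 [420.3 196.7 273.3] [179.89   1.3  179.25]
```

View pics/ch2.png

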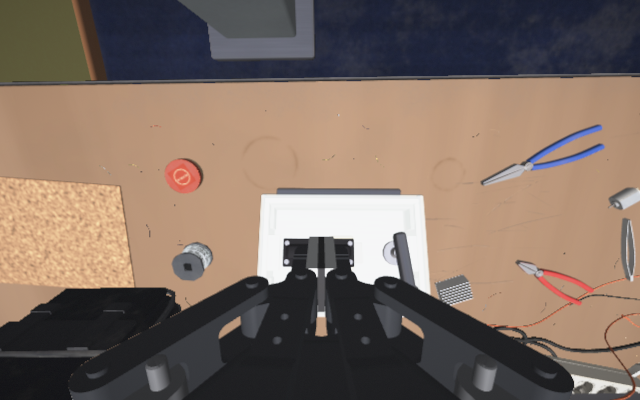

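The lid is partly behind the fingers. I'll go 90 mm farther out and look again.

>>> send_rows:
  motion:
    - [-2.2,0.4,0,0]
    - [-2.2,0.4,0,0]
    - [-2.2,0.4,0,0]
    - [-2.2,0.4,0,0]
    - [0,0,0,0]
    - [0,0,0,0]

```text
t: 12.6
ee_pos: [508.9, 212.5, 274.4]
ee_rot: [179.9, 1.2, 179.6]
contact_force: [0.4, 0.3, -0.5]
width: 0.003
finger_force: 0.0
```

```bash
python3 w.py ch3; python3 -c "
import cv2
a=cv2.imread('pics/ch1.png')[0:200,60:340];b=cv2.imread('pics/ch3.png')[40:260,200:480]
import numpy as np
w=np.zeros((600,800,3),np.uint8)
a=cv2.resize(a,None,fx=1.42,fy=1.42);w[:a.shape[0],:a.shape[1]]=a
b=cv2.resize(b,None,fx=1.42,fy=1.42);w[:b.shape[0],400:400+b.shape[1]]=b
a=cv2.imread('pics/ch1.png')[60:165,90:290];b=cv2.imread('pics/ch3.png')[40:260,200:480]
cv2.imwrite('pics/pair2.png',w[:320])"
```

```text
12.6 [508.9 212.5 274.4] [179.93   1.22 179.62]
```

View pics/pair2.png

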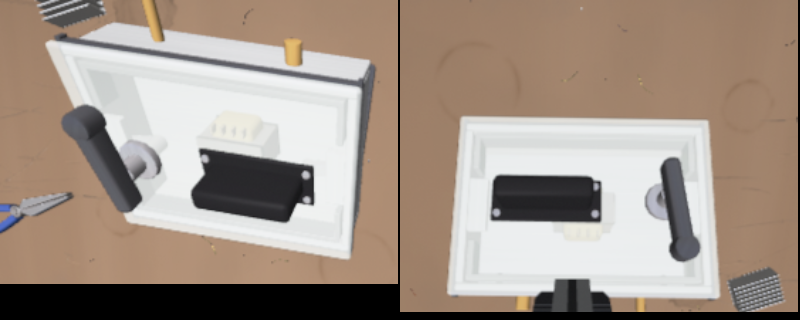

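Both views are clear. I'll triangulate the plate corners, the slab's top ends and the boss, and check them against the stated sizes.

```bash
cat > lid.py <<'E'
from h import *
A=np.load('ch1.npz');B=np.load('ch3.npz')
def pt(a,b):
    ra=ray(A['K'],A['T'],(a[0]/1.42+60,a[1]/1.42));rb=ray(B['K'],B['T'],((b[0]-400)/1.42+200,b[1]/1.42+40))
    return tri([ra,rb])
D={}
for n,a,b in(('far+',(62,40),(718,297)),('far-',(368,72),(449,295)),('near-',(352,252),(462,118)),('near+',(135,222),(708,121)),('boss',(84,122),(684,247)),('slab+',(197,195),(592,186)),('slab-',(293,205),(495,186))):
    p,e=pt(a,b);D[n]=p;print(n,p.round(1),'miss',np.round(max(e),1))
d=lambda a,b:np.linalg.norm(D[a]-D[b])
print('sizes',d('far+','far-'),d('near+','near-'),d('far+','near+'),d('far-','near-'),'slab',d('slab+','slab-'))
C=sum(D[k] for k in('far+','far-','near+','near-'))/4
y=D['far+']-D['far-']+D['near+']-D['near-'];x=D['far+']-D['near+']+D['far-']-D['near-']
print('centre',C,'yaw',np.degrees(np.arctan2(-y[0],y[1])),'tilt',np.degrees(np.arctan2(x[2],np.hypot(*x[:2]))))
yaw=np.arctan2(-y[0],y[1]);R=Rn.from_euler('z',yaw).as_matrix()@Rn.from_euler('y',-30,degrees=True).as_matrix()
for k in('boss','slab+','slab-'):print(k,'in lid',(R.T@(D[k]-C)+[0,0,30]).round(1))
E
python3 lid.py
```

```text
far+ [581.6 328.1 131.2] miss 2.1
far- [582.  114.7 131.4] miss 2.2
near- [446.9 119.2  63.4] miss 1.1
near+ [447.9 328.9  64.2] miss 2.5
boss [529.  289.8 161.6] miss 0.3
slab+ [490.2 227.  139.5] miss 0.1
slab- [491.5 157.6 135.2] miss 0.9
sizes 213.40886627480614 209.6399714847763 149.5095503213011 151.29159316748243 slab 69.49203392002906
centre [514.58040096 222.72334174  97.56554655] yaw -0.09292215478795439 tilt 26.66290025292537
boss in lid [44.5 67.1 78.3]
slab+ in lid [-0.1  4.2 78.5]
slab- in lid [ -1.1 -65.1  74.1]
```

```bash
python3 - <<'E'
from h import *
for n,p in(('ch1',(397,193.5)),('ch2',(183,176)),('mat2',(133,133.5))):
    s=np.load(n+'.npz');print(n,plane(s['K'],s['T'],p,18).round(1))
    h=cv2.cvtColor(s['img'],cv2.COLOR_BGR2HSV);m=((h[...,0]<9)|(h[...,0]>172))&(h[...,1]>130)&(h[...,2]>120)
    w=np.zeros(m.shape,np.uint8);w[int(p[1])-30:int(p[1])+30,int(p[0])-30:int(p[0])+30]=1
    c=max(cv2.findContours((m*w).astype(np.uint8),0,2)[0],key=cv2.contourArea);(u,v),r=cv2.minEnclosingCircle(c);print('  ',u,v,r,plane(s['K'],s['T'],(u,v),12).round(1))
# top+wrist3 triangulation of plate corners, boss & slab
t=dict(np.load('top0.npz'));sd=dict(np.load('side0.npz'));B=np.load('ch3.npz');A=np.load('ch1.npz')
sc=.76*4
for n,a,b,a1,s1 in(('far+',(42,60),(718,297),(62,40),(424-400,102)),('far-',(307,58),(449,295),(368,72),(650-400,25)),('near-',(314,228),(462,118),(352,252),(740-400,160)),('near+',(64,231),(708,121),(135,222),(517-400,252)),('boss',(79,115),(684,247),(84,122),(491-400,87))):
    rt=ray(t['K'],t['extrinsics'],(a[0]/sc+160,a[1]/sc+145));rb=ray(B['K'],B['T'],((b[0]-400)/1.42+200,b[1]/1.42+40));ra=ray(A['K'],A['T'],(a1[0]/1.42+60,a1[1]/1.42));rs=ray(sd['K'],sd['extrinsics'],(s1[0]/sc+180,s1[1]/sc+175))
    for nm,r in(('top+ch3',[rt,rb]),('ch1+side',[ra,rs]),('side+ch3',[rs,rb]),('side+top',[rs,rt]),('all',[rt,rb,ra,rs])):
        p,e=tri(r);print(n,nm,p.round(1),np.round(e,1))
E
```

```text
ch1 [433.   -7.1  18. ]
   395.7569885253906 192.7067108154297 17.573244094848633 [432.5  -6.4  12. ]
ch2 [432.   -4.1  18. ]
   182.5 176.0 18.445966720581055 [433.3  -7.9  12. ]
mat2 [433.6  -7.2  18. ]
   133.5774688720703 135.2816925048828 19.610851287841797 [430.8  -3.6  12. ]
far+ top+ch3 [577.8 322.9 142.8] [2. 2.]
far+ ch1+side [579.9 320.4 140.7] [2.3 2.3]
far+ side+ch3 [576.1 323.9 145.1] [0.1 0.1]
far+ side+top [578.8 321.8 142.9] [1. 1.]
far+ all [578.7 322.1 141.2] [0.7 3.3 3.5 2. ]
far- top+ch3 [576.1 115.1 137.1] [1. 1.]
far- ch1+side [580.9 113.3 139.4] [2.1 2.1]
far- side+ch3 [573.5 116.8 142.8] [1. 1.]
far- side+top [574.7 114.4 141.6] [0.4 0.4]
far- all [577.7 114.6 139.5] [2.8 2.2 4.5 1.7]
near- top+ch3 [446.1 118.8  64.7] [0.2 0.2]
near- ch1+side [448.6 119.4  67.2] [0.1 0.1]
near- side+ch3 [446.  120.5  69.1] [0.5 0.5]
near- side+top [446.8 119.3  67.9] [1. 1.]
near- all [447.1 119.3  67.1] [1.2 1.3 1.5 1. ]
near+ top+ch3 [444.7 302.5 145.8] [1.2 1.2]
near+ ch1+side [448.9 323.1  72. ] [1.8 1.8]
near+ side+ch3 [448.7 326.2  74.5] [1.1 1.1]
near+ side+top [449.6 323.8  72.5] [0.8 0.8]
near+ all [449.  324.3  72.5] [1.2 3.3 2.9 0.8]
boss top+ch3 [532.2 290.7 152.7] [1.6 1.6]
boss ch1+side [529.6 288.7 164.1] [0.7 0.7]
boss side+ch3 [528.1 289.2 165. ] [0.8 0.8]
boss side+top [531.4 287.2 162.9] [1.1 1.1]
boss all [529.6 288.1 163.8] [2.3 1.8 0.4 1.2]
```

Combining all four views, the mean plate-edge height is 105 mm, the tilt 28.5°, the yaw about −0.4° and the slab 70 mm long. These match the text.
- Plate-top centre: ≈ (510, 221, 112)
- Tap axis: ≈ (493, 283)
- Grip point: ≈ (497, 191, 134)
- Tap angle: ≈ 0.13 rad

I'll go down beside the tap's long arm on the −y side with the fingers shut.

>>> send_rows:
  motion:
    - [-0.5,1.4,0,0]
    - [-0.5,1.4,0,0]
    - [-0.5,1.4,0,0]
    - [0,0,2,0]
    - [0,0,2,0]
    - [0,0,2,0]
    - [0,0,2,0]
    - [0,0,1.6,0]
    - [0,0,1.2,0]
    - [0,0,1,0]
    - [0,0,1,0]
    - [0,0,0,0]
    - [0,0,0,0]
  fingers: -1

```text
t: 13.73
ee_pos: [526.2, 255.2, 147.7]
ee_rot: [179.9, 1.3, 179.6]
contact_force: [0.5, -0.7, 1.5]
width: 0.001
finger_force: 0.0
```

>>> send_rows:
  motion:
    - [-0.25,0.6,0,0]
    - [-0.25,0.6,0,0]
    - [-0.17,0.55,0,0]
    - [-0.17,0.55,0,0]
    - [0.03,0.55,0.07,0]
    - [0.03,0.55,0.07,0]
    - [0.03,0.55,0.07,0]
    - [0,0,0,0]

```text
t: 14.4
ee_pos: [534.4, 295.6, 145.5]
ee_rot: [179.9, 1.3, 179.6]
contact_force: [0.0, -0.4, 0.2]
width: 0.001
finger_force: 0.3
```

>>> send_rows:
  motion:
    - [0.21,0.38,0.15,0]
    - [0.21,0.38,0.15,0]
    - [0.21,0.38,0.15,0]
    - [0.27,0.23,0.1,0]
    - [0.27,0.23,0.1,0]
    - [0.27,0.23,0.1,0]
    - [0,0,0,0]

```text
t: 14.98
ee_pos: [519.7, 313.2, 137.7]
ee_rot: [179.9, 1.3, 179.6]
contact_force: [2.0, -1.5, -1.2]
width: 0.005
finger_force: 0.9
```

>>> send_rows:
  motion:
    - [0.2,0.05,0,0]
    - [0.2,0.05,0,0]
    - [0,0,0,0]

```text
t: 15.23
ee_pos: [516.1, 314.2, 138.2]
ee_rot: [179.9, 1.3, 179.5]
contact_force: [1.3, -1.1, -0.1]
width: 0.003
finger_force: 0.9
```

```bash
python3 w.py tap1; python3 -c "
from cell import ctrl
o=ctrl.observe();print(o['contact_force'],o['torque'])"
```

```text
15.2333 [516.1 314.2 138.2] [179.86   1.31 179.54]
[ 2.40422854 -1.04817408 -0.74546749] [-0.15466778 -0.24605843 -0.00044087]
```

Still only about 2 N, which is friction, so it isn't at the stop yet.

>>> send_rows:
  motion:
    - [0.2,0,0,0]
    - [0.2,0,0,0]
    - [0,0,0,0]

```text
t: 15.53
ee_pos: [513.4, 314.3, 138.7]
ee_rot: [179.8, 1.5, 179.5]
contact_force: [6.3, -0.7, 0.3]
width: 0.0
finger_force: 2.4
```

>>> send_rows:
  motion:
    - [0.2,0,0,0]
    - [0.2,0,0,0]
    - [0,0,0,0]

```text
t: 15.78
ee_pos: [511.0, 314.4, 139.9]
ee_rot: [179.8, 1.7, 179.5]
contact_force: [8.6, -1.8, 3.9]
width: 0.002
finger_force: 4.9
```

The stop is reached, since the force is climbing. I'll back off, rise, go above the grip and take one look.

>>> send_rows:
  motion:
    - [-0.6,0,0,0]
    - [-0.6,0,-0.3,0]
    - [0,0,-2.5,0]
    - [0,0,-2.5,0]
    - [0,0,-2.5,0]
    - [0,0,-2.5,0]
    - [0,-2,0,0]
    - [0,-2,0,0]
    - [0,-2,0,0]
    - [0,-2,0,0]
    - [0,-2,0,0]
    - [0,-2.3,0,0]
    - [0,0,0,0]
    - [0,0,0,0]

```text
t: 16.95
ee_pos: [516.7, 190.1, 240.7]
ee_rot: [179.9, 1.2, 179.4]
contact_force: [0.7, -0.0, 0.5]
width: -0.001
finger_force: 0.0
```

```bash
python3 w.py ch4; python3 -c "
import cv2
a=cv2.imread('pics/ch4.png')[20:270,150:500]
cv2.imwrite('pics/ch4c.png',cv2.resize(a,None,fx=2.2,fy=2.2,interpolation=2))"
```

```text
16.95 [516.7 190.1 240.7] [179.86   1.23 179.43]
```

View pics/ch4c.png

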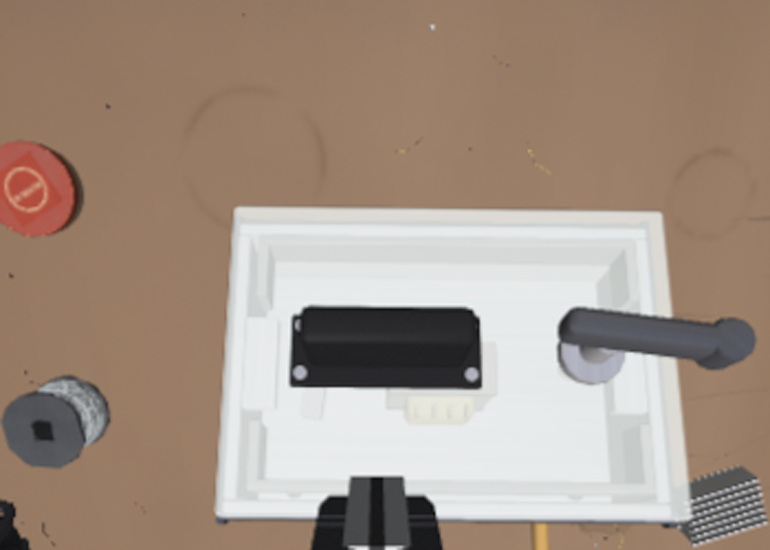

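The tap now lies along +y, so it is open. The slab's top runs from about (303,322) to (476,322) in the crop.

```bash
python3 - <<'E'
from h import *
s=np.load('ch4.npz')
for p in((303,322),(476,322),(389,308),(389,341),(302,308),(475,308)):print(p,plane(s['K'],s['T'],(p[0]/2.2+150,p[1]/2.2+20),148).round(1))
E
```

```text
(303, 322) [484.8 162.1 148. ]
(476, 322) [485.5 229.2 148. ]
(389, 308) [479.7 195.4 148. ]
(389, 341) [492.7 195.4 148. ]
(302, 308) [479.4 162.  148. ]
(475, 308) [480.1 228.6 148. ]
```

>>> send_rows:
  motion:
    - [0.9,0.15,0,0]
    - [0.8,0.15,0,0]
    - [0.8,0.15,0,0]
    - [0,0,1,0]
    - [0,0,1.5,0]
    - [0,0,1.5,0]
    - [0,0,1.5,0]
    - [0,0,1.5,0]
    - [0,0,1,0]
    - [0,0,1,0]
    - [0,0,1,0]
    - [0,0,1,0]
    - [0,0,1,0]
    - [0,0,1,0]
    - [0,0,0,0]
  fingers: 1
  grip_force: 30

```text
t: 18.25
ee_pos: [493.9, 195.2, 107.9]
ee_rot: [180.0, 1.1, 179.5]
contact_force: [-0.4, -0.3, -0.8]
width: 1.002
finger_force: 0.0
```

>>> send_rows:
  motion:
    - [0,0,0,0]
    - [0,0,0,0]
    - [0,0,0,0]
    - [0,0,0,0]
  fingers: -1
  grip_force: 20

```text
t: 18.58
ee_pos: [494.9, 194.8, 110.4]
ee_rot: [180.0, 1.3, 179.5]
contact_force: [-0.7, -4.9, -0.5]
width: 0.815
finger_force: 24.6
```

>>> send_rows:
  motion:
    - [0,-0.1,0,0]
    - [0,-0.05,0,0]
    - [0,0,0,0]
  grip_force: 70

```text
t: 18.83
ee_pos: [494.9, 194.7, 110.9]
ee_rot: [179.8, 1.3, 179.6]
contact_force: [-4.0, 1.0, 5.1]
width: 0.807
finger_force: 80.0
```

>>> send_rows:
  motion:
    - [0.145,0,-0.26,0]
    - [0.145,0,-0.26,0]
    - [0.145,0,-0.26,0]
    - [0.145,0,-0.26,0]
    - [0,0,0,0]

```text
t: 19.25
ee_pos: [488.9, 194.3, 121.1]
ee_rot: [179.9, 1.3, 179.5]
contact_force: [1.0, -0.0, -1.9]
width: 0.806
finger_force: 80.5
```

>>> send_rows:
  motion:
    - [0.145,0,-0.26,0]
    - [0.145,0,-0.26,0]
    - [0.145,0,-0.26,0]
    - [0.145,0,-0.26,0]
    - [0.145,0,-0.26,0]
    - [0.145,0,-0.26,0]
    - [0.24,0,-0.43,0]
    - [0.24,0,-0.43,0]
    - [0.24,0,-0.43,0]
    - [0.24,0,-0.43,0]
    - [0,0,0,0]

```text
t: 20.17
ee_pos: [469.7, 194.5, 154.1]
ee_rot: [179.9, 1.4, 179.5]
contact_force: [0.9, 0.2, -4.2]
width: 0.81
finger_force: 80.3
```

```bash
python3 - <<'E'
from cell import ctrl
import cv2,numpy as np
o=ctrl.observe();print(o['ee_pos'],o['ee_rot'],o['contact_force'],o['torque'])
s=ctrl.snapshot('side');np.savez('side1.npz',**s)
cv2.imwrite('pics/side1.png',cv2.resize(s['img'][90:290,150:350],None,fx=3,fy=3,interpolation=2))
E
```

```text
[469.7378582  194.48486302 154.10093765] [179.85577673   1.36588587 179.54530114] [ 0.9158697   0.18039995 -4.17754168] [-0.11556131  0.06372697  0.01322645]
```

View pics/side1.png

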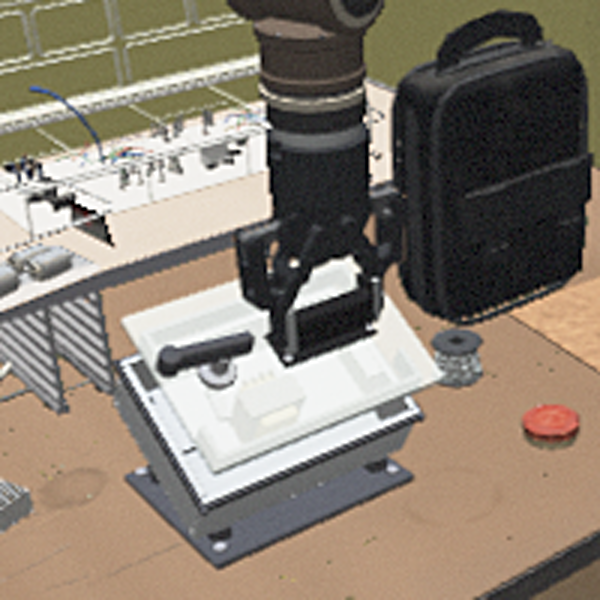

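The lid is off, still tilted 30°, firmly held, with the tap along +y. I've now used all ten picture views, so the rest is numeric. I'll carry the lid to the mat and, before that, refine the mat's position with its corner seen from ch1 and ch2.

>>> send_rows:
  motion:
    - [0,0,-1,0]
    - [0,0,-2,0]
    - [0,0,-1,0]
    - [-0.1,-1,0,0]
    - [-0.1,-2,0,0]
    - [-0.1,-3,0,0]
    - [-0.1,-3,0,0]
    - [-0.1,-3,0,0]
    - [-0.1,-3,0,0]
    - [-0.1,-3,0,0]
    - [-0.1,-3,0,0]
    - [-0.1,-3,0,0]
    - [-0.1,-3,0,0]
    - [-0.1,-3,0,0]
    - [-0.1,-3,0,0]
    - [-0.1,-3,0,0]
    - [-0.1,-3,0,0]
    - [-0.1,-3,0,0]
    - [-0.1,-2.5,0,0]
    - [-0.1,-1.2,0,0]

```text
t: 21.88
ee_pos: [481.6, -266.4, 191.7]
ee_rot: [180.0, 1.3, 179.4]
contact_force: [0.1, 0.6, -4.8]
width: 0.805
finger_force: 81.0
```

>>> send_rows:
  motion:
    - [0,0,0,1.5]
    - [0,0,0,1.5]
    - [0,0,0,1.5]
    - [0,0,0,0]
    - [0,0,0,0]

```text
t: 22.3
ee_pos: [482.0, -262.9, 192.1]
ee_rot: [179.8, 1.3, 175.1]
contact_force: [-0.2, 0.3, -4.7]
width: 0.809
finger_force: 81.0
```

```bash
python3 - <<'E'
from h import *
for n,ps in(('ch1',((471,191),(516,70))),('ch2',((120,186),(133,288)))):
    s=np.load(n+'.npz');print(n,[plane(s['K'],s['T'],p,4).round(1) for p in ps])
E
```

```text
ch1 [array([ 449.6, -114.4,    4. ]), array([ 614.3, -124.8,    4. ])]
ch2 [array([ 449.3, -109.8,    4. ]), array([ 631.2, -130.1,    4. ])]
```

>>> send_rows:
  motion:
    - [-0.34,-0.45,0,0]
    - [-0.34,-0.45,0,0]
    - [0,0,1,0]
    - [0,0,2,0]
    - [0,0,2,0]
    - [0,0,2,0]
    - [0,0,2,0]
    - [0,0,1,0]
    - [0,0,0.5,0]
    - [0,0,0,0]
    - [0,0,0,0]

```text
t: 23.22
ee_pos: [490.9, -272.5, 88.1]
ee_rot: [179.8, 1.3, 175.0]
contact_force: [-0.5, 0.1, -3.5]
width: 0.808
finger_force: 80.9
```

>>> send_rows:
  motion:
    - [0,0,0.3,0]
    - [0,0,0.3,0]
    - [0,0,0.3,0]
    - [0,0,0.3,0]
    - [0,0,0.2,0]
    - [0,0,0,0]
    - [0,0,0,0]

```text
t: 23.8
ee_pos: [490.8, -272.2, 73.4]
ee_rot: [179.8, 1.3, 175.0]
contact_force: [0.4, -0.1, -3.7]
width: 0.804
finger_force: 81.0
```

Now down in small steps to touch, with a softer grip.

>>> send_rows:
  motion:
    - [0,0,0.2,0]
    - [0,0,0.2,0]
    - [0,0,0.2,0]
    - [0,0,0,0]
    - [0,0,0,0]
  grip_force: 35

```text
t: 24.22
ee_pos: [490.9, -272.2, 67.4]
ee_rot: [179.8, 1.3, 175.0]
contact_force: [0.4, -0.0, -4.4]
width: 0.806
finger_force: 81.0
```

>>> send_rows:
  motion:
    - [0,0,0.2,0]
    - [0,0,0.2,0]
    - [0,0,0,0]
    - [0,0,0,0]

```text
t: 24.55
ee_pos: [491.0, -272.2, 63.4]
ee_rot: [179.8, 1.3, 175.0]
contact_force: [0.3, 0.4, -4.4]
width: 0.807
finger_force: 81.0
```

>>> send_rows:
  motion:
    - [0,0,0.2,0]
    - [0,0,0.2,0]
    - [0,0,0,0]
    - [0,0,0,0]
  fingers: -1
  grip_force: 35

```text
t: 24.88
ee_pos: [491.8, -272.4, 60.5]
ee_rot: [179.8, 1.4, 175.0]
contact_force: [-0.2, 2.0, 2.9]
width: 0.809
finger_force: 82.0
```

Contact made, with the force changing by about 7 N. I'll now roll the lid level about its lower edge along the arc, watching the force.

>>> send_rows:
  motion:
    - [-0.35,0,0.15,0]
    - [-0.35,0,0.15,0]
    - [0,0,0,0]

```text
t: 25.13
ee_pos: [498.9, -273.0, 57.9]
ee_rot: [179.8, 1.4, 175.0]
contact_force: [-3.7, 3.2, 9.0]
width: 0.806
finger_force: 83.8
```

```bash
python3 -c "
from cell import ctrl
o=ctrl.observe();print(o['ee_pos'],o['contact_force'],o['torque'])"
```

```text
[ 498.87250488 -273.02271239   57.90997165] [-3.71571853  3.24907885  8.99180992] [ 0.28093065  1.11524749 -0.18365537]
```

>>> send_rows:
  motion:
    - [-0.35,0,0.18,0]
    - [-0.35,0,0.2,0]
    - [0,0,0,0]

```text
t: 25.38
ee_pos: [506.7, -273.7, 54.3]
ee_rot: [179.8, 1.4, 175.0]
contact_force: [0.2, 1.0, 6.3]
width: 0.808
finger_force: 84.8
```

```bash
python3 -c "
from cell import ctrl
import cv2,numpy as np
o=ctrl.observe();print(o['ee_pos'],o['contact_force'],o['torque'])
for n in('side','top'):
    s=ctrl.snapshot(n);np.savez(n+'2.npz',**s)"
```

```text
[ 506.69250067 -273.74522281   54.31546355] [0.15301863 1.04544278 6.30369062] [ 0.17479852  0.4197435  -0.14978437]
```

>>> send_rows:
  motion:
    - [-0.32,0,0.23,0]
    - [-0.32,0,0.24,0]
    - [-0.31,0,0.25,0]
    - [-0.3,0,0.26,0]
    - [0,0,0,0]

```text
t: 25.9
ee_pos: [520.4, -275.0, 45.4]
ee_rot: [179.8, 1.6, 175.1]
contact_force: [1.1, 1.8, 8.9]
width: 0.801
finger_force: 88.6
```

>>> send_rows:
  motion:
    - [-0.28,0,0.28,0]
    - [-0.28,0,0.29,0]
    - [0,0,0,0]

```text
t: 26.15
ee_pos: [526.5, -275.5, 40.0]
ee_rot: [179.8, 1.6, 175.1]
contact_force: [2.6, 1.8, 8.7]
width: 0.805
finger_force: 90.7
```

>>> send_rows:
  motion:
    - [-0.2,0,0.22,0]
    - [-0.1,0,0.15,0]
    - [0,0,0,0]

```text
t: 26.4
ee_pos: [529.7, -275.8, 36.8]
ee_rot: [179.9, 1.6, 175.1]
contact_force: [3.1, 3.0, 10.3]
width: 0.809
finger_force: 92.1
```

>>> send_rows:
  motion:
    - [0,0,0.15,0]
    - [0,0,0,0]

```text
t: 26.57
ee_pos: [530.5, -276.0, 35.9]
ee_rot: [179.9, 1.7, 175.1]
contact_force: [4.6, 3.6, 10.7]
width: 0.81
finger_force: 92.7
```

>>> send_rows:
  motion:
    - [0,0,0.15,0]
    - [0,0,0,0]

```text
t: 26.73
ee_pos: [531.1, -276.1, 34.8]
ee_rot: [179.9, 1.8, 175.1]
contact_force: [5.8, 1.1, 9.0]
width: 0.809
finger_force: 93.7
```

>>> send_rows:
  motion:
    - [0,0,0.15,0]
    - [0,0,0,0]

```text
t: 26.9
ee_pos: [531.2, -276.1, 34.7]
ee_rot: [179.9, 1.9, 175.1]
contact_force: [1.7, 3.7, 19.5]
width: 0.807
finger_force: 94.6
```

The lid is flat, since the force jumped while z stopped. I'll ease off and measure the lid's pose on the mat while it's still held.

>>> send_rows:
  motion:
    - [0,0,-0.15,0]
    - [0,0,0,0]

```text
t: 27.07
ee_pos: [530.4, -276.1, 34.8]
ee_rot: [179.9, 1.8, 175.1]
contact_force: [3.0, 2.2, 12.0]
width: 0.807
finger_force: 93.6
```

```bash
cat > meas.py <<'E'
from h import *
from cell import ctrl
o=ctrl.observe();print(o['t'],o['ee_pos'].round(1),o['contact_force'].round(1))
for n in('top','side'):
    s=ctrl.snapshot(n);K,T=s['K'],s['extrinsics'];np.savez(n+'3.npz',**s)
    h=cv2.cvtColor(s['img'],cv2.COLOR_BGR2HSV)
    u,v=proj(K,T,[530,-246,34]).astype(int);w=np.zeros(h.shape[:2],np.uint8);cv2.circle(w,(int(u),int(v)),75,1,-1)
    for zz,sat in((34,45),(34,70)):
        m=((h[...,1]<sat)&(h[...,2]>150)).astype(np.uint8)*w
        m=cv2.morphologyEx(m,cv2.MORPH_CLOSE,np.ones((3,3)))
        cs=[c for c in cv2.findContours(m,0,2)[0] if cv2.contourArea(c)>15]
        if not cs: print(n,'none');continue
        c=np.vstack(cs)[:,0].astype(float)
        P=np.array([plane(K,T,p,zz)[:2] for p in c],np.float32);print(n,sat,len(cs),cv2.minAreaRect(P),P.min(0),P.max(0))
E
python3 meas.py
```

```text
27.0667 [ 530.4 -276.1   34.8] [ 3.   2.2 12. ]
top 45 1 ((530.9034423828125, -226.38046264648438), (164.239501953125, 146.77145385742188), 84.6908950805664) [ 452.80246 -306.32663] [ 609.80237 -139.72176]
top 70 1 ((530.8401489257812, -225.5279083251953), (165.9143829345703, 148.80996704101562), 84.70584869384766) [ 452.80246 -306.48288] [ 609.80237 -137.12021]
side 45 2 ((451.75091552734375, -152.200439453125), (208.10684204101562, 389.8081970214844), 49.896297454833984) [ 235.64426 -348.2345 ] [608.97845 -81.49757]
side 70 2 ((454.5819091796875, -154.584716796875), (208.10684204101562, 397.2108154296875), 49.896297454833984) [ 235.64426 -350.6121 ] [608.97845 -81.49757]
```

The plate width reads 148 mm at z = 34 mm, so it lies flat. Its centre is ≈ (529, −247) and yaw −5.3°, against the mat's (530.5, −247) and −5.2°. That's well placed, so I'll relieve the preload, let go and rise.

>>> send_rows:
  motion:
    - [0,0,-0.1,0]
    - [0,0,-0.1,0]
    - [0,0,0,0]

```text
t: 27.42
ee_pos: [528.5, -275.9, 34.8]
ee_rot: [179.9, 1.5, 175.0]
contact_force: [3.9, 0.3, 7.3]
width: 0.807
finger_force: 92.7
```

>>> send_rows:
  motion:
    - [0,0,0,0]
    - [0,0,0,0]
    - [0,0,0,0]
    - [0,0,0,0]
    - [0,0,0,0]
  fingers: 1
  grip_force: 20

```text
t: 27.83
ee_pos: [526.3, -275.1, 32.8]
ee_rot: [179.8, 1.2, 175.0]
contact_force: [-0.4, 0.0, 0.9]
width: 1.0
finger_force: 0.0
```

>>> send_rows:
  motion:
    - [0,0,-0.5,0]
    - [0,0,-1,0]
    - [0,0,-2,0]
    - [0,0,-2,0]
    - [0,0,-3,0]
    - [0,0,-3,0]
    - [0,0,-3,0]
    - [2,2,-2,0]
    - [3,3,0,0]
    - [3,3,0,0]
    - [3,3,0,0]
    - [3,3,0,0]
    - [3,3,0,0]
    - [3,3,0,0]
    - [2,2,0,0]
    - [0,0,0,0]

```text
t: 29.17
ee_pos: [322.5, -38.2, 195.4]
ee_rot: [179.7, 1.3, 175.2]
contact_force: [-0.1, 0.4, 0.3]
width: 1.004
finger_force: 0.0
```

```bash
python3 meas.py; python3 - <<'E'
from h import *
# tin & spool check and tap direction (dark pixels over plate beyond the +y end) in top image
a=np.load('top0.npz')['img'];b=np.load('top3.npz')['img']
for n,(u,v) in(('spool',(314,172)),('tin',(314,225))):
    print(n,'diff',np.abs(a[v-15:v+15,u-15:u+15].astype(int)-b[v-15:v+15,u-15:u+15]).mean())
s=np.load('top3.npz');K,T=s['K'],s['extrinsics']
h=cv2.cvtColor(b,cv2.COLOR_BGR2HSV);m=(h[...,2]<110).astype(np.uint8);w=np.zeros_like(m)
c=np.array([proj(K,T,p) for p in((455,-345,70),(605,-345,70),(605,-120,70),(455,-120,70))],np.int32);cv2.fillPoly(w,[c],1)
for k in cv2.findContours(m*w,0,2)[0]:
    if cv2.contourArea(k)>20:
        P=np.array([plane(K,T,p,70)[:2] for p in k[:,0].astype(float)],np.float32);print('dark',cv2.minAreaRect(P))
E
```

```text
29.1667 [322.5 -38.2 195.4] [-0.1  0.4  0.3]
top 45 1 ((526.5739135742188, -247.15399169921875), (206.45462036132812, 147.22286987304688), 84.67971801757812) [ 445.7533 -356.0777] [ 607.11755 -139.61299]
top 70 1 ((526.5452270507812, -246.607421875), (208.85842895507812, 148.83230590820312), 84.60674285888672) [ 443.3     -356.24756] [ 609.73096 -137.12021]
side 45 2 ((532.1156005859375, -167.1113739013672), (360.364501953125, 150.06639099121094), 84.15069580078125) [ 440.0985 -349.1307] [606.09576  15.15146]
side 70 2 ((533.4984741210938, -168.98095703125), (363.1811828613281, 153.4484405517578), 83.59589385986328) [ 438.0716  -351.51913] [606.09576  15.15146]
spool diff 3.797037037037037
tin diff 4.088148148148148
dark ((519.2359008789062, -269.776611328125), (81.95230102539062, 30.923065185546875), 84.80301666259766)
dark ((533.844482421875, -170.1331787109375), (70.11322784423828, 15.657987594604492), 75.71324920654297)
```

The lid is released, flat and sized correctly. The tap is still along +y, and the spool and tin are unchanged. The lid seems about 4–5 mm too near the robot, so I'll measure the mat margins in this clean top image.

```bash
python3 - <<'E'
from h import *
s=np.load('top0.npz');K,T=s['K'],s['extrinsics'];b=cv2.GaussianBlur(s['img'],(3,3),0)
g=b[...,2].astype(np.float32)
th=np.radians(-5.3);X=np.array([np.cos(th),np.sin(th)]);Y=np.array([-np.sin(th),np.cos(th)]);C=np.array([526.5,-246.6])
def prof(f,rng,across):
    out=[]
    for r in rng:
        v=[]
        for q in across:
            p=proj(K,T,np.append(f(r,q),4));v.append(cv2.getRectSubPix(g,(1,1),(float(p[0]),float(p[1])))[0,0])
        out.append(np.mean(v))
    return np.array(out)
ac=np.arange(-90,91,5)
for n,f,lo,hi,aa in(('-x',lambda r,q:C-r*X+q*Y,70,125,ac),('+x',lambda r,q:C+r*X+q*Y,70,125,np.arange(-110,-60,4)),('-y',lambda r,q:C-r*Y+q*X,100,155,np.arange(-70,60,5)),('+y',lambda r,q:C+r*Y+q*X,100,155,np.arange(-70,40,5))):
    rr=np.arange(lo,hi,1.);p=prof(f,rr,aa);mid=(p[:8].mean()+p[-8:].mean())/2;i=np.argmax(np.abs(np.gradient(np.convolve(p,np.ones(5)/5,'same')))[4:-4])+4
    k=[j for j in range(len(p)-1) if (p[j]-mid)*(p[j+1]-mid)<=0];print(n,'edge at',rr[i],rr[k],p[:8].mean(),p[-8:].mean())
E
```

```text
-x edge at 88.0 [87.] 183.97076 146.12321
+x edge at 100.0 [100.] 183.88745 155.59445
-y edge at 123.0 [123.] 187.80856 154.30084
+y edge at 126.0 [125.] 186.93144 148.66057
```

In the same camera the lid sits 6 mm too near the robot, with y within about 1 mm. There's time, so I'll regrasp, lift 4 mm, shift 6 mm and set it down again.

>>> send_rows:
  motion:
    - [-1.7,-1.8,0,0]
    - [-3,-3,0,0]
    - [-3,-3,0,0]
    - [-3,-3,0,0]
    - [-3,-3,0,0]
    - [-3,-3,0,0]
    - [-3,-3,0,0]
    - [-2,-2.2,0,0]
    - [0,0,2,0]
    - [0,0,2,0]
    - [0,0,2,0]
    - [0,0,2,0]
    - [0,0,0,0]
    - [0,0,0,0]
  fingers: 1

```text
t: 30.43
ee_pos: [521.4, -275.9, 117.2]
ee_rot: [179.7, 1.1, 175.0]
contact_force: [0.0, -0.1, 0.8]
width: 1.0
finger_force: 0.0
```

>>> send_rows:
  motion:
    - [0,0,1.5,0]
    - [0,0,2,0]
    - [0,0,1.5,0]
    - [0,0,1.2,0]
    - [0,0,1,0]
    - [0,0,0.8,0]
    - [0,0,0.3,0]
    - [0,0,0,0]
    - [0,0,0,0]

```text
t: 31.18
ee_pos: [524.2, -275.3, 36.0]
ee_rot: [179.8, 1.3, 175.0]
contact_force: [0.2, -0.4, 0.2]
width: 0.999
finger_force: 0.0
```

>>> send_rows:
  motion:
    - [0,0,0,0]
    - [0,0,0,0]
    - [0,0,0,0]
    - [0,0,0,0]
  fingers: -1
  grip_force: 35

```text
t: 31.52
ee_pos: [524.4, -275.4, 36.4]
ee_rot: [179.8, 1.4, 175.0]
contact_force: [-1.8, -1.3, 6.5]
width: 0.814
finger_force: 41.5
```

>>> send_rows:
  motion:
    - [0,0,-0.25,0]
    - [0,0,-0.25,0]
    - [0,0,0,0]
    - [-0.31,0,0,0]
    - [-0.31,0,0,0]
    - [0,0,0,0]
    - [0,0,0,0]

```text
t: 32.1
ee_pos: [530.0, -275.4, 40.1]
ee_rot: [179.8, 1.3, 175.0]
contact_force: [0.2, -0.2, -4.1]
width: 0.815
finger_force: 41.1
```

>>> send_rows:
  motion:
    - [0,0,0.15,0]
    - [0,0,0.15,0]
    - [0,0,0,0]
    - [0,0,0,0]

```text
t: 32.43
ee_pos: [529.7, -275.4, 37.2]
ee_rot: [179.8, 1.3, 175.0]
contact_force: [0.8, -0.6, -4.8]
width: 0.815
finger_force: 41.1
```

>>> send_rows:
  motion:
    - [0,0,0.08,0]
    - [0,0,0,0]
    - [0,0,0,0]

```text
t: 32.68
ee_pos: [529.9, -275.5, 36.6]
ee_rot: [179.8, 1.3, 175.0]
contact_force: [-0.0, -0.9, -4.6]
width: 0.816
finger_force: 41.1
```

>>> send_rows:
  motion:
    - [0,0,0.05,0]
    - [0,0,0,0]
    - [0,0,0,0]

```text
t: 32.93
ee_pos: [530.0, -275.6, 36.4]
ee_rot: [179.8, 1.3, 175.0]
contact_force: [-0.7, 1.2, -1.6]
width: 0.815
finger_force: 41.2
```

>>> send_rows:
  motion:
    - [0,0,0.06,0]
    - [0,0,0,0]
    - [0,0,0,0]

```text
t: 33.18
ee_pos: [530.0, -275.6, 36.4]
ee_rot: [179.8, 1.3, 175.0]
contact_force: [-3.2, 1.4, 4.7]
width: 0.816
finger_force: 42.0
```

>>> send_rows:
  motion:
    - [0,0,0,0]
    - [0,0,0,0]
    - [0,0,0,0]
    - [0,0,0,0]
    - [0,0,0,0]
  fingers: 1

```text
t: 33.6
ee_pos: [530.1, -275.5, 35.4]
ee_rot: [179.8, 1.3, 175.0]
contact_force: [-0.3, 0.4, -0.8]
width: 1.002
finger_force: 0.0
```

>>> send_rows:
  motion:
    - [0,0,-0.5,0]
    - [0,0,-1,0]
    - [0,0,-2,0]
    - [0,0,-2,0]
    - [0,0,-3,0]
    - [0,0,-3,0]
    - [0,0,-3,0]
    - [2,2,-2,0]
    - [3,3,0,0]
    - [3,3,0,0]
    - [3,3,0,0]
    - [3,3,0,0]
    - [3,3,0,0]
    - [3,3,0,0]
    - [2,2,0,0]
    - [0,0,0,0]
    - [0,0,0,0]

```text
t: 35.02
ee_pos: [328.6, -40.3, 197.7]
ee_rot: [179.8, 1.5, 175.2]
contact_force: [-0.2, 0.3, 0.4]
width: 0.998
finger_force: 0.0
```

```bash
python3 meas.py | head -3; python3 - <<'E'
from h import *
s=np.load('top3.npz');K,T,b=s['K'],s['extrinsics'],s['img'];a=np.load('top0.npz')['img']
for n,(u,v) in(('spool',(314,172)),('tin',(314,225))):print(n,np.abs(a[v-15:v+15,u-15:u+15].astype(int)-b[v-15:v+15,u-15:u+15]).mean())
h=cv2.cvtColor(b,cv2.COLOR_BGR2HSV);m=(h[...,2]<110).astype(np.uint8);w=np.zeros_like(m)
c=np.array([proj(K,T,p) for p in((455,-345,70),(605,-345,70),(605,-120,70),(455,-120,70))],np.int32);cv2.fillPoly(w,[c],1)
for k in cv2.findContours(m*w,0,2)[0]:
    if cv2.contourArea(k)>20:print('dark',cv2.minAreaRect(np.array([plane(K,T,p,70)[:2] for p in k[:,0].astype(float)],np.float32)))
E
```

```text
35.0167 [328.6 -40.3 197.7] [-0.2  0.3  0.4]
top 45 1 ((532.479248046875, -247.24969482421875), (206.5681915283203, 146.7272186279297), 84.68018341064453) [ 451.03333 -356.4175 ] [ 612.5601  -139.83057]
top 70 1 ((532.3116455078125, -246.62582397460938), (208.92623901367188, 148.8011016845703), 84.60765075683594) [ 450.95956 -356.58755] [ 612.5601  -137.33649]
spool 3.7185185185185183
tin 4.029259259259259
dark ((524.7413940429688, -269.9724426269531), (81.87153625488281, 30.965240478515625), 84.56251525878906)
dark ((539.6619262695312, -170.53839111328125), (70.15263366699219, 15.38807201385498), 75.7083969116211)
```

```bash
python3 -c "
from cell import ctrl
print(ctrl.finish_job())"
```

```text
the job is handed in; nothing more can be done
None
```

The job is handed in. I opened the tap to its stop with the lid seated, and it still reads about 1.41 rad. The lid was lifted straight off and now lies flat and released on the mat, within about 1–2 mm of its centre and in line with it. I rolled it level on its lower edge and regrasped it once to shift it 6 mm. The spool and tin look unmoved. Time was about 35 s.

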